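# Take the finished test probe from the vise and try it on the tester

## Robot

A 7-joint arm with a two-finger parallel gripper is mounted at the origin on the work surface. World frame = base frame: x ahead of the robot, y to its left, z up, the work surface at z = 0. Lengths are in m, angles in rad, forces in N, time in s.
With the tool pointing down it reaches from about 0.35 to 0.9 m from the base axis. Payload 8.1 kg.
Tool frame: the origin (TCP) lies between the finger pads; the fingertips stand 17 mm ahead of it and the grasp point (between the pads) lies 2 mm behind it; z points along the fingers, y is the line along which they close (so a half turn about z gives the same grasp; the last joint's range is limited). The gripper opens to 92 mm and grips with 3 to 60 N. Pads are 19 mm wide; open, the fingers measure 130 mm over their backs; the gripper's body (75 mm by 190 mm) begins 47 mm behind the grasp point.
Start: joints at [1.179, 0.434, 0.025, 1.573, -0.012, 1.134, -0.075], TCP at [0.178, -0.599, 0.244] pointing down, gripper open.
Joint ranges: [-2.62, 2.62], [-0.44, 2.09], [-1.27, 1.32], [0.08, 2.57], [-1.32, 4.46], [0.12, 2], [-2.74, 2.74]. Speed limits (rad/s): [2.22, 2.22, 3.01, 3.01, 3.14, 3.14, 3.14].

## Interface

Orientations are given as a rotation vector (axis times angle).
In Python, from cell import observe, get_image, calibration, sign_off, look_for, regions_of, landmark_of gives the robot as it stands.
- The arm moves only by the tool jog_arm, never from a script. Its argument "plan" is a list of rows, each an object with "offset": the shift along the tool's x, y, z normalised to -1 to 1, where 1 is 0.15 m, a list of three; "twist": the turn, a rotation vector about the tool's x, y, z normalised to -1 to 1, where 1 is 2 pi rad, a list of three; "fingers": the gripper command: -1 is shut, 1 is fully open, values between are in proportion. In form: [{"offset": [x, y, z], "twist": [ax, ay, az], "fingers": fingers}, ...]. A call has 1 to 20 rows; each row is the pose to reach, as a shift and turn from the pose commanded when the call began, along the tool's axes at that moment, turning the shorter way round; what a row does not reach only later rows make up. A row lasts 1/8 s, in which the tool goes at most 62.5 mm and 10.7 degrees, less where a joint would pass 70% of its speed; a pose out of reach is approached as far as the arm can. A call with a number of a shift or a turn outside -1 to 1 is refused whole. A call with a gripper value outside its range is refused whole. The fingers move at their own pace and stop on an object; "newtons" is the grip in N (left out, the last holds). Time passes only in rows, so rows that repeat a pose let the fingers close. It gives the time, the measured TCP pose, the force, the opening and the grip force at its end, in the units of the state.
- observe(): the state, without advancing time (a new reading comes with each control period).
- get_image(name): name is "scene" or "side" or "wrist"; returns the picture (384x512x3 uint8, red, green, blue); there is no depth.
- calibration(name): a dict with "fov_y" (degrees; the focal length in pixels is half the picture's height over the tangent of half this angle, whatever the lens; pixels are square), "cx", "cy" (the principal point, pixels), "position" and "attitude" of the camera in the world. Camera axes: x right, y down, z forward; pixel columns grow to the right and rows downward; lengths in m; the calibration is good to about 2 mm. The wrist camera is an equidistant fisheye: a pixel r from the principal point sees the ray r / f radians off the axis. A picture is of the moment at which its call begins: read the wrist's pose just before it. calibration takes no time and is no camera call; for the wrist camera it gives the pose at the moment of the call.
- sign_off(): hands the job in; it is judged then, once.
Trained networks look in the newest picture that a camera, given by its name, has taken for a name from the list of things; names that differ only in an ending like _2 or _b are one class to them, and where a whole thing is asked for, a point or a joint stands for the part that bears it (a point fixed in the world has none). Each returns a list of dicts, best first, with "conf" (0 to 1); they miss things now and then, are a little off and sometimes report something else, mostly with a low value. They report only what shows in the picture. A call takes as long as a camera call. They do not tell look-alikes from the thing itself.
- look_for(thing, camera): "box" ([left, top, width, height] as shares, 0 to 1, of the picture: columns of its width, rows of its height, round what is visible of it).
- regions_of(thing, camera): "region" (384x512 bool, what is visible of it) and "box" ([left, top, width, height] as shares, 0 to 1, of the picture: columns of its width, rows of its height, round what is visible of it).
- landmark_of(thing, camera): "at" ([row, column] as shares, 0 to 1, of the picture: columns of its width, rows of its height: a listed point, or the origin of a listed thing).
The state is a dict: "clock": time; "joints": joint angles; "dq": joint speeds; "joint_efforts": joint torques, N m; "position": TCP position; "ee_rot": TCP orientation; "force": force on the tool from outside, world axes, zero at the start; "ft_torque": the same for the moment, N m; "width": opening from 0.0 (shut) to 1.0 (fully open); "gripper_force": force on a finger pad.
Only numpy, scipy, OpenCV 4.12 (cv2) and the standard library are available. Lean on these libraries where they do the work, as an engineer would, in place of code of your own. Each camera call takes 0.05 s, during which the arm holds its last target. There are 200 camera calls.

## Task

A newly assembled test probe stands clamped in the small vise. Slide the vise jaw well back, lift the probe out, and hold its tip on the middle of the round spring contact of the tester, with the probe square to the sloping panel and a light push that sinks the contact about half way. Finish while still holding it there, steady; do not drive the contact hard against its stop, keep the probe off the square contact, and leave the vise jaw open and the other things on the bench where they are.

Things in the scene. Friction and masses are not known exactly. Their poses are not given: they have to be found in the camera images.
- vise: Grey fixed vise, 70 mm wide (x), from y = -55 to +165 mm; origin on the bench below the probe's well, z up, y the way its jaw opens. Bed 45 mm high round the well (14 mm hole); fixed jaw (y = -35 to -15 mm) 70 mm high; guide beyond y = 35 mm 38 mm high. Place and yaw vary; vise and tester may change sides.
- jaw (a joint): Travel of the sliding steel jaw in m: 0 shut, 0.045 fully open, along the vise's +y. Starts within 4 mm of shut. Friction about 2.5 N; stays where left. Its block is 70 mm high; two lips on it, at 56 to 64 mm height, reach over the probe's foot on both sides of the handle and lock it down until the jaw is about 20 mm open.
- jaw_post (a point): Centre of the top of the upright round steel post on the jaw (diameter 16 mm, 45 mm tall, top 105 mm above the bench), by which the jaw is pulled or pushed. It stands 75 mm from the probe's axis when the jaw is shut and moves with the jaw. The jaw's tail under the post is 60 mm high.
- probe: Loose test probe, 0.1 kg, 128 mm long. Origin at the tip, z along it to the handle. Steel pin 6 mm thick, round end, to z = 35 mm; black foot 28 x 28 mm to 43 mm; black square handle 20 x 20 mm to 128 mm, sides along x and y. Starts upright in the vise, x and y along the vise's, foot on the bed, tip 10 mm and handle top 138 mm above the bench; stays standing with the jaw open.
- tester: Cream bench tester, fixed, about 140 by 140 mm, front edge of the panel 53 mm and rear edge 117 mm high; origin on the bench under its middle, z up, -x its front. Its panel slopes 25 degrees, facing up and to the tester's -x. Position and yaw vary.
- round_contact: Round steel spring contact, 24 mm across, in a dark ring on the tester's +y half (left, seen from its front). Origin at the centre of its outer face, about 105 mm above the bench, and moves with it; z is the panel's outward normal. 14 mm proud at rest; sinks along -z up to 10 mm: 1 N starts it, 3 N sinks it half way (5 mm), 5 N takes it to its stop.
- square_contact: Fixed square steel contact, 22 by 22 mm and 6 mm proud, on the right half of the panel, 68 mm from the round one. Not to be touched by the probe. Origin in the panel's face, z the outward normal.
- adapter_a: Black power adapter lying on the bench, 85 by 42 by 30 mm with stubs at its ends, beyond the work; origin under its centre. Bystander.
- adapter_b: Another such adapter, to the right. Bystander.
- basket: Red open basket, 160 by 140 by 60 mm, to the left; origin under its centre. Bystander.
- screwdriver: Screwdriver lying on the bench beyond the work. Bystander.
There are look-alikes about, which are no part of the job. Of the things that look like the vise, take the one that is farthest from the robot's base at the start.

How it is judged:
On the way, in this order (a step that is already met when the one before it is completed fails the run):
1. the vise jaw is slid open by at least 25 mm (value of joint jaw above 0.025 m), for 0.2 s.
2. the probe is lifted clear of the vise in the gripper (z of probe in the frame of vise above 0.055 m and contact force between probe and the fingers above 1 N and contact force between probe and vise below 0.2 N), for 0.2 s.
At the end, for the whole second after the job is handed in: The probe is still gripped and at rest, clear of the vise and the square contact, its tip within 9 mm of the centre of the round contact, its axis within 0.18 rad (10 degrees) of the panel's normal, pushing with 1.3 to 5.5 N; the jaw is still open by at least 25 mm (contact force between probe and round_contact between 1.3 and 5.5 N and distance between probe and round_contact below 0.009 m and angle between the z axis of probe and the z axis of round_contact, either way round below 0.18 rad and contact force between probe and the fingers above 2 N and contact force between probe and tester below 6 N and contact force between probe and square_contact below 0.2 N and contact force between probe and vise below 0.2 N and linear speed of probe below 0.01 m/s and angular speed of probe below 0.1 rad/s and value of joint jaw above 0.025 m); the arm keeps its last pose, push and grip.
It fails at once if the contact is pushed hard (over 15 N) (contact force between probe and round_contact above 15 N).
It fails at once if the probe touches the square contact (contact force between probe and square_contact above 0.5 N).
It fails at once if an adapter, the basket or the screwdriver is moved by more than 20 mm (distance of any of adapter_a, adapter_b, basket, screwdriver from where it was at the start of the episode above 0.02 m).
It also fails if it takes over 48 s, if anything falls off the work surface, if the arm or the gripper's body presses on something with over 40 N, if the wrist force passes 120 N, or if a joint passes its speed limit or range.

## Working session

There is one attempt and no reset: what is moved stays moved. The work goes in short steps, Python scripts to look and compute and a tool call to move; the robot and the scene stay as the last step left them, time stands still between calls to the robot, and variables do not carry over. Pictures are saved under pics/ and viewed, at most 10 in all, crops included, and the job is handed in when it is done.

Besides the shell and the picture viewer there is one more tool, called after "Emit:" by a JSON object that holds its "fn" and its "kwargs", one argument or row to a line. jog_arm: Moves the arm, as the interface text tells. Scaled input: -1 to 1 covers 0.15 m each way for a shift and 2 pi rad each way for a turn. Its arguments: {"type":"object","properties":{"plan":{"type":"array","items":{"type":"object","properties":{"offset":{"type":"array","items":{"type":"number","minimum":-1,"maximum":1}},"twist":{"type":"array","items":{"type":"number","minimum":-1,"maximum":1}},"fingers":{"type":"number"}}}},"newtons":{"type":"number"}},"required":["plan"]}

```bash
mkdir -p pics
python3 - <<'E'
from cell import *
import cv2,numpy as np
print(observe())
for c in ["scene","side","wrist"]:
    im=get_image(c); cv2.imwrite(f"pics/{c}0.png",im[:,:,::-1])
    print(c,calibration(c))
    for t in ["vise","jaw_post","probe","tester","round_contact","square_contact"]:
        print(t,[(round(d["conf"],2),(np.array(d["at"])*[384,512]).round(1).tolist()) for d in landmark_of(t,c)[:4]])
a=cv2.imread("pics/scene0.png");b=cv2.imread("pics/side0.png")
cv2.imwrite("pics/s0.png",cv2.resize(a,(768,576)));cv2.imwrite("pics/sd0.png",cv2.resize(b,(768,576)))
E
```

```text
{'clock': 0.0, 'joints': array([ 1.17939149,  0.43523496,  0.02497767,  1.57414182, -0.01160116,
        1.13401118, -0.075105  ]), 'dq': array([-0.00013935,  0.00131302, -0.00015504, -0.00133152,  0.0007272 ,
        0.00019507,  0.001123  ]), 'joint_efforts': array([ 8.84399719e-05, -6.67854595e+01,  9.84686762e-01, -3.14470375e+01,
       -6.06840011e-02,  4.29940433e-02,  1.65454117e-04]), 'position': array([ 0.17780021, -0.59863918,  0.24292028]), 'ee_rot': array([-3.10732520e+00, -4.51723358e-01,  6.04488809e-04]), 'force': array([-0.6077253 ,  0.19440868, -0.42112558]), 'ft_torque': array([-0.00854047,  0.02664836,  0.0527822 ]), 'gripper_force': 0.0, 'width': 0.9971308024994203}
scene {'fov_y': 57.19312425374483, 'cx': 249.18429313924736, 'cy': 194.46662155413333, 'position': array([ 1.28477689, -0.36183328,  0.66182771]), 'attitude': array([-1.9493713 , -1.1357958 ,  0.61315642])}
vise [(0.92, [178.8, 228.9]), (0.66, [206.3, 121.5]), (0.57, [201.2, 286.7])]
jaw_post [(0.83, [146.4, 246.2]), (0.72, [164.7, 142.1]), (0.55, [164.2, 304.0])]
probe [(0.56, [199.2, 287.7])]
tester
[... 183 characters left out ...]
4276652, 'position': array([0.25675343, 1.01028511, 1.12362056]), 'attitude': array([-0.40137598,  2.78049161, -1.16258406])}
vise [(0.66, [163.9, 321.0]), (0.6, [234.0, 234.7])]
jaw_post [(0.81, [227.3, 304.2]), (0.65, [234.0, 233.2]), (0.63, [157.3, 329.6])]
probe [(0.43, [232.6, 239.5])]
tester [(0.8, [164.7, 269.3])]
round_contact [(0.4, [145.7, 267.4])]
square_contact [(0.57, [139.1, 275.3])]
wrist {'fov_y': 65.70646984690485, 'cx': 248.68416936298087, 'cy': 187.0348236626834, 'position': array([ 0.24659126, -0.57921316,  0.38529826]), 'attitude': array([ 2.33767694, -1.74504256, -0.23813109])}
vise [(0.85, [22.8, 73.9])]
jaw_post []
probe []
tester []
round_contact []
square_contact []
```

View pics/s0.png

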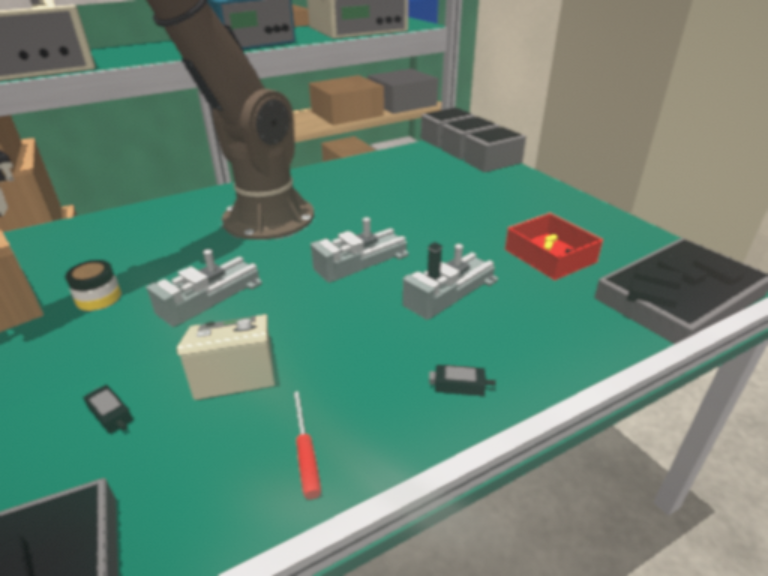

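View pics/sd0.png

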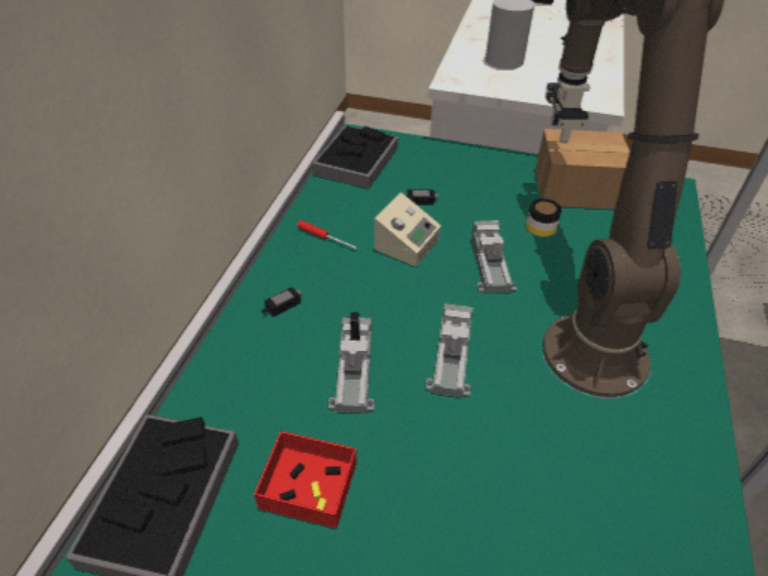

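The scene view shows three vises; only the one at about (287,200) scene px and (235,225) side px holds the black probe, and it is the farthest from the base. The tester's round contact is at about (162,216) scene and (265,149) side.

```bash
cat > h.py <<'E'
from cell import *
import numpy as np, cv2
from scipy.spatial.transform import Rotation as R
def ray(cam,rc,cal=None):
    c=cal or calibration(cam); f=192/np.tan(np.radians(c["fov_y"]/2))
    x=rc[1]-c["cx"]; y=rc[0]-c["cy"]
    if cam=="wrist":
        r=np.hypot(x,y); t=r/f; d=np.array([np.sin(t)*x/r,np.sin(t)*y/r,np.cos(t)])
    else: d=np.array([x/f,y/f,1])
    d/=np.linalg.norm(d)
    return c["position"],R.from_rotvec(c["attitude"]).apply(d)
def proj(cam,p,cal=None):
    c=cal or calibration(cam); f=192/np.tan(np.radians(c["fov_y"]/2))
    q=R.from_rotvec(c["attitude"]).inv().apply(np.array(p)-c["position"])
    if cam=="wrist":
        r=np.hypot(q[...,0],q[...,1]); k=f*np.arctan2(r,q[...,2])/r
    else: k=f/q[...,2]
    return np.stack([c["cy"]+k*q[...,1],c["cx"]+k*q[...,0]],-1)
def tri(rays):
    A=sum(np.eye(3)-np.outer(d,d) for p,d in rays); b=sum((np.eye(3)-np.outer(d,d))@p for p,d in rays)
    x=np.linalg.solve(A,b); return x,[float(np.linalg.norm(np.cross(x-p,d)).round(4)) for p,d in rays]
def atz(r,z): p,d=r; return p+d*(z-p[2])/d[2]
def lm(t,cam,k=4): return [(round(d["conf"],2),np.array(d["at"])*[384,512]) for d in landmark_of(t,cam)[:k]]
E
python3 - <<'E'
from h import *
np.set_printoptions(precision=4,suppress=True)
P={"vise":((201.2,286.7),(234,234.7),0),"post":((164.2,304),(234,233.2),.105),"probe":((199.2,287.7),(232.6,239.5),.01),
"tester":((242.2,157.9),(164.7,269.3),0),"round":((213.2,158.7),(145.7,267.4),.105),"square":((220,135.5),(139.1,275.3),.085)}
for k,(a,b,z) in P.items():
    ra,rb=ray("scene",a),ray("side",b)
    print(k,*tri([ra,rb]),atz(ra,z),atz(rb,z))
E
```

```text
vise [0.5574 0.1606 0.0036] [0.0014, 0.0014] [0.5521 0.1628 0.    ] [0.5593 0.159  0.    ]
post [0.5348 0.2364 0.1029] [0.0024, 0.0024] [0.535  0.2334 0.105 ] [0.5357 0.24   0.105 ]
probe [0.5471 0.1613 0.0091] [0.0074, 0.0074] [0.5559 0.1635 0.01  ] [0.5421 0.1556 0.01  ]
tester [ 0.5332 -0.2465 -0.0001] [0.0023, 0.0023] [ 0.5306 -0.2477  0.    ] [ 0.5341 -0.2435  0.    ]
round [ 0.5452 -0.2331  0.1072] [0.002, 0.002] [ 0.545  -0.2316  0.105 ] [ 0.5451 -0.2383  0.105 ]
square [ 0.5278 -0.2921  0.0988] [0.0045, 0.0045] [ 0.5155 -0.288   0.085 ] [ 0.5299 -0.316   0.085 ]
```

Emit:
{"fn": "jog_arm", "kwargs": {
  "plan": [
    {"offset": [1, -0.65, -0.35], "twist": [0, 0, -0.115], "fingers": 0.2},
    {"offset": [1, -0.65, -0.35], "twist": [0, 0, -0.115], "fingers": 0.2},
    {"offset": [1, -0.65, -0.35], "twist": [0, 0, -0.115], "fingers": 0.2},
    {"offset": [1, -0.65, -0.35], "twist": [0, 0, -0.115], "fingers": 0.2}
  ]
}}

```text
clock: 1.55
position: [0.2988, -0.4593, 0.2983]
ee_rot: [2.735, 1.539, 0.004]
force: [-0.4, -1.2, -0.6]
width: 0.626
gripper_force: 0.0
```

```bash
cat >> h.py <<'E'
np.set_printoptions(precision=4,suppress=True)
def Rt(yaw,tilt=0,tdir=0):
    """tool pointing down with tool x at yaw (deg); then tilted by tilt deg so the tool z leans toward heading tdir"""
    y=np.radians(yaw); B=R.from_matrix(np.array([[np.cos(y),np.sin(y),0],[np.sin(y),-np.cos(y),0],[0,0,-1]]).T)
    a=np.radians(tdir); ax=np.array([np.sin(a),-np.cos(a),0])  # down -> toward tdir
    return R.from_rotvec(ax*np.radians(tilt))*B
def go(pos,Rg):
    s=observe(); Rc=R.from_rotvec(s["ee_rot"])
    o=Rc.inv().apply(np.array(pos)-s["position"])/.15; t=(Rc.inv()*Rg).as_rotvec()/(2*np.pi)
    print("t",round(s["clock"],2),"pos",s["position"],"j",s["joints"],"\n offset",o,"twist",t,"rows",np.linalg.norm(o)*2.4,np.linalg.norm(t)*360/10.7)
E
python3 -c "
from h import *
go([.46,-.28,.36],Rt(58))"
```

```text
t 1.55 pos [ 0.2988 -0.4593  0.2983] j [ 1.0429  0.2777 -0.1866  1.6711  0.0526  1.1946  0.2986] 
 offset [ 1.5798  0.3    -0.4091] twist [ 0.0006 -0.0001  0.0021] rows 3.9822938963298884 0.07254248553463627
```

Emit:
{"fn": "jog_arm", "kwargs": {
  "plan": [
    {"offset": [1, 0.3, -0.4], "twist": [0, 0, 0], "fingers": 0.2},
    {"offset": [1, 0.3, -0.4], "twist": [0, 0, 0], "fingers": 0.2},
    {"offset": [1, 0.3, -0.4], "twist": [0, 0, 0], "fingers": 0.2},
    {"offset": [1, 0.3, -0.4], "twist": [0, 0, 0], "fingers": 0.2}
  ]
}}

```text
clock: 2.05
position: [0.4151, -0.3568, 0.3577]
ee_rot: [2.742, 1.529, 0.004]
force: [-0.3, -0.1, -0.8]
width: 0.598
gripper_force: 0.0
```

Run:
```python
from h import *
go([.535,.236,.3],Rt(106))
im=get_image("wrist");c=calibration("wrist");cv2.imwrite("pics/w1.png",cv2.resize(im[:,:,::-1],(768,576)))
np.save("c1.npy",c,allow_pickle=True)
print(c["position"])
for t in ["tester","round_contact","square_contact"]:
    for cf,a in lm(t,"wrist"):
        print(t,cf,a,[atz(ray("wrist",a,c),z) for z in (0,.08,.105)])
print(proj("wrist",np.array([[.5452,-.2331,.107],[.524,-.298,.09]]),c))
```

```text
t 2.05 pos [ 0.4151 -0.3568  0.3577] j [ 0.8171  0.2506 -0.2614  1.5652  0.0646  1.3315 -0.0048] 
 offset [ 3.7823 -1.3976  0.3855] twist [ 0.0005 -0.     -0.1325] rows 9.721576065993766 4.457736336682501
[ 0.4506 -0.2984  0.4983]
tester 0.8 [ 66.8928 274.688 ] [array([ 0.5233, -0.2628,  0.    ]), array([ 0.5116, -0.2685,  0.08  ]), array([ 0.508 , -0.2703,  0.105 ])]
round_contact 0.58 [ 26.6112 280.9856] [array([ 0.5701, -0.2082,  0.    ]), array([ 0.5509, -0.2226,  0.08  ]), array([ 0.5449, -0.2272,  0.105 ])]
square_contact 0.75 [ 69.3888 299.7248] [array([ 0.5574, -0.2873,  0.    ]), array([ 0.5403, -0.2891,  0.08  ]), array([ 0.5349, -0.2897,  0.105 ])]
[[ 29.7575 283.7594]
 [ 79.7387 294.3571]]
```

View pics/w1.png

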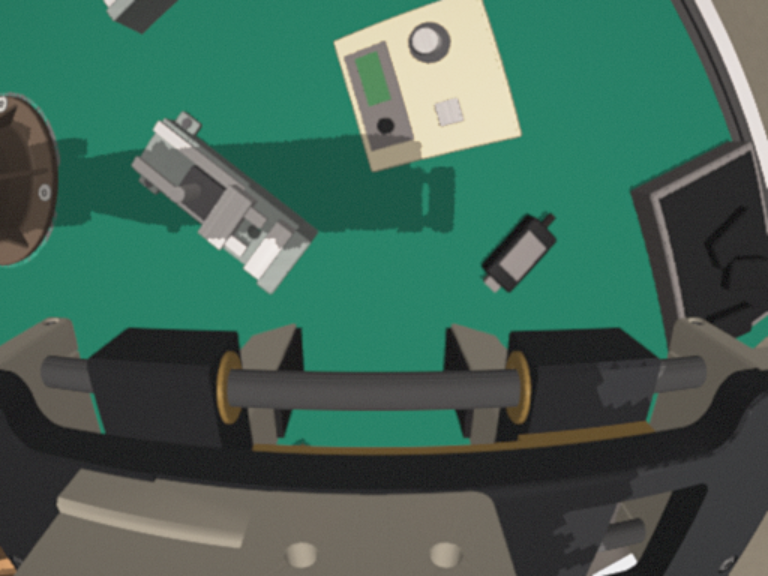

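The wrist view shows the tester: round contact at (425,40), square at (448,111), front panel edge from (335,41) to (372,170), in 768x576 pixels. The networks agree with this.

Run:
```python
from h import *
c=np.load("c1.npy",allow_pickle=True).item()
w=lambda x,y,z:atz(ray("wrist",(y/1.5,x/1.5),c),z)
a,b=w(335,41,.053),w(372,170,.053); rr=w(520,134,.117)
print("front",a,b,np.linalg.norm(a-b),"yaw",np.degrees(np.arctan2(*(a-b)[[1,0]]))-90)
print("rear right",rr,rr-b,np.degrees(np.arctan2(*(rr-b)[[1,0]])))
print("round",w(425,39.5,.105),"tri",tri([ray("wrist",(26.5,282.5),c),ray("scene",(213.2,158.7)),ray("side",(145.7,267.4))]))
print("sq",w(448,111,.1))
```

```text
front [ 0.4839 -0.1738  0.053 ] [ 0.445  -0.3055  0.053 ] 0.1373253198725498 yaw -16.459623820766055
rear right [ 0.574  -0.3426  0.117 ] [ 0.1291 -0.0371  0.064 ] -16.023921183615997
round [ 0.5478 -0.2284  0.105 ] tri (array([ 0.5454, -0.2311,  0.1082]), [0.0025, 0.0025, 0.0027])
sq [ 0.5314 -0.2942  0.1   ]
```

Emit:
{"fn": "jog_arm", "kwargs": {
  "plan": [
    {"offset": [1, -0.4, 0.1], "twist": [0, 0, 0], "fingers": 0.2},
    {"offset": [1, -0.4, 0.1], "twist": [0, 0, 0], "fingers": 0.2},
    {"offset": [1, -0.4, 0.1], "twist": [0, 0, 0], "fingers": 0.2}
  ]
}}

```text
clock: 2.62
position: [0.44, -0.1988, 0.3408]
ee_rot: [-2.748, -1.522, 0.0]
force: [0.1, -0.4, 0.7]
width: 0.601
gripper_force: 0.0
```

Emit:
{"fn": "jog_arm", "kwargs": {
  "plan": [
    {"offset": [1, -0.2, 0], "twist": [0, 0, -0.13], "fingers": 0.2},
    {"offset": [1, -0.2, 0], "twist": [0, 0, -0.13], "fingers": 0.2},
    {"offset": [1, -0.2, 0], "twist": [0, 0, -0.13], "fingers": 0.2},
    {"offset": [1, -0.2, 0], "twist": [0, 0, -0.13], "fingers": 0.2},
    {"offset": [1, -0.2, 0], "twist": [0, 0, -0.13], "fingers": 0.2}
  ]
}}

```text
clock: 3.25
position: [0.4944, -0.0587, 0.3407]
ee_rot: [-1.914, -2.49, 0.001]
force: [0.2, -0.6, 1.1]
width: 0.599
gripper_force: 0.0
```

Run:
```python
from h import *
go([.535,.236,.2],Rt(106))
c=calibration("wrist");im=get_image("wrist");cv2.imwrite("pics/w2.png",cv2.resize(im[:,:,::-1],(768,576)))
np.save("c2.npy",c,allow_pickle=True)
for t in ["vise","jaw_post","probe"]:
    for cf,a in lm(t,"wrist"):
        print(t,cf,a,[atz(ray("wrist",a,c),z) for z in (0,.01,.105)])
```

```text
t 3.25 pos [ 0.4944 -0.0587  0.3407] j [ 0.485   0.21   -0.5704  1.6833  0.1178  1.2838  0.1511] 
 offset [1.829  0.7676 0.9371] twist [-0.0002 -0.     -0.0031] rows 5.265128995002535 0.1033896739070002
vise 0.85 [ 32.4096 317.696 ] [array([0.5512, 0.1633, 0.    ]), array([0.5497, 0.1601, 0.01  ]), array([0.5349, 0.1299, 0.105 ])]
vise 0.75 [ 59.9808 172.8   ] [array([0.3351, 0.0576, 0.    ]), array([0.338 , 0.0566, 0.01  ]), array([0.3658, 0.0472, 0.105 ])]
jaw_post 0.65 [229.7856  90.0096] [array([ 0.2306, -0.2822,  0.    ]), array([ 0.2357, -0.2762,  0.01  ]), array([ 0.2841, -0.2186,  0.105 ])]
probe 0.68 [ 30.4128 319.0784] [array([0.5526, 0.1675, 0.    ]), array([0.551 , 0.1643, 0.01  ]), array([0.536 , 0.1332, 0.105 ])]
```

View pics/w2.png

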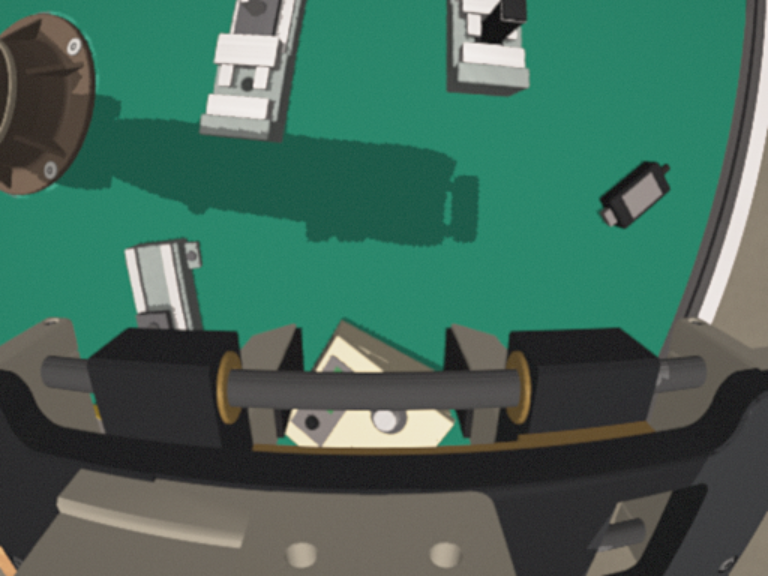

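The view shows the probe vise's fixed end at (490,75) and the probe top at (512,5), cut by the border. I move forward and look again.

Emit:
{"fn": "jog_arm", "kwargs": {
  "plan": [
    {"offset": [0.95, 0.5, 0], "twist": [0, 0, 0], "fingers": 0.2},
    {"offset": [0.95, 0.5, 0], "twist": [0, 0, 0], "fingers": 0.2},
    {"offset": [0.95, 0.5, 0], "twist": [0, 0, 0], "fingers": 0.2},
    {"offset": [0.95, 0.5, 0], "twist": [0, 0, 0], "fingers": 0.2}
  ]
}}

```text
clock: 3.95
position: [0.5308, 0.1021, 0.341]
ee_rot: [-1.914, -2.49, -0.001]
force: [-0.3, -0.8, 0.8]
width: 0.603
gripper_force: 0.0
```

Run:
```python
from h import *
go([.535,.236,.2],Rt(106))
c=calibration("wrist");im=get_image("wrist");cv2.imwrite("pics/w3.png",cv2.resize(im[:,:,::-1],(768,576)))
np.save("c3.npy",c,allow_pickle=True)
for t in ["vise","jaw_post","probe"]:
    for cf,a in lm(t,"wrist"):
        print(t,cf,a,[atz(ray("wrist",a,c),z) for z in (0,.01,.105)])
```

```text
t 3.95 pos [0.5308 0.1021 0.341 ] j [ 0.2045  0.3007 -0.6455  1.5857  0.1836  1.3169 -0.2053] 
 offset [0.8538 0.2566 0.9414] twist [ 0.     -0.0002 -0.003 ] rows 3.111733460379241 0.10148357502034652
vise 0.67 [148.9152 132.5056] [array([0.3356, 0.0578, 0.    ]), array([0.3393, 0.0601, 0.01  ]), array([0.3741, 0.0823, 0.105 ])]
vise 0.57 [117.0816 270.08  ] [array([0.5496, 0.1652, 0.    ]), array([0.5488, 0.1653, 0.01  ]), array([0.5415, 0.1664, 0.105 ])]
jaw_post 0.9 [ 58.4832 274.5856] [array([0.5316, 0.26  , 0.    ]), array([0.5312, 0.2581, 0.01  ]), array([0.5274, 0.2405, 0.105 ])]
jaw_post 0.64 [107.904 104.192] [array([0.2669, 0.1167, 0.    ]), array([0.272 , 0.1178, 0.01  ]), array([0.3203, 0.1284, 0.105 ])]
probe 0.75 [118.5024 270.08  ] [array([0.5502, 0.163 , 0.    ]), array([0.5494, 0.1632, 0.01  ]), array([0.542 , 0.1646, 0.105 ])]
```

View pics/w3.png

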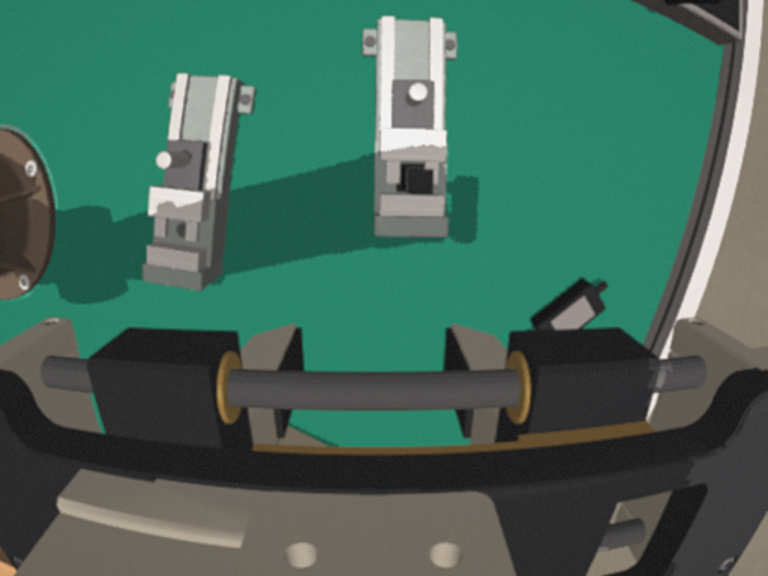

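The probe's vise runs almost straight up the view: post top at (418,92), probe handle top at (419,180).

Run:
```python
from h import *
c=np.load("c3.npy",allow_pickle=True).item()
w=lambda x,y,z:atz(ray("wrist",(y/1.5,x/1.5),c),z)
p,q=w(418,92,.105),w(419,180,.138); print("post",p,"probe",q,np.linalg.norm((p-q)[:2]),np.degrees(np.arctan2(*(p-q)[[1,0]])))
a,b=w(375,237,0),w(446,237,0);print(a,b,np.linalg.norm(a-b),np.degrees(np.arctan2(*(b-a)[[1,0]])))
a,b=w(381,206,.07),w(444,206,.07);print(a,b,np.linalg.norm(a-b),np.degrees(np.arctan2(*(b-a)[[1,0]])))
y=np.radians(107);go([p[0],p[1],.16],Rt(107))
```

```text
post [0.5333 0.2384 0.105 ] probe [0.5502 0.1664 0.138 ] 0.07397002840735702 103.21446875343973
[0.5356 0.0918 0.    ] [0.6114 0.1124 0.    ] 0.07852572826411472 15.204814506723196
[0.5301 0.1329 0.07  ] [0.5869 0.1486 0.07  ] 0.05885185785844888 15.453498130110265
t 4.15 pos [0.531  0.0974 0.3411] j [ 0.2095  0.299  -0.6419  1.5871  0.1841  1.3172 -0.2033] 
 offset [0.9073 0.2517 1.2061] twist [-0.0001  0.0001 -0.0068] rows 3.6722390946221353 0.2272290292115396
```

Emit:
{"fn": "jog_arm", "kwargs": {
  "plan": [
    {"offset": [0.905, 0.255, 0.5], "twist": [0, 0, 0], "fingers": 0.2},
    {"offset": [0.905, 0.255, 1], "twist": [0, 0, 0], "fingers": 0.2},
    {"offset": [0.905, 0.255, 1], "twist": [0, 0, 0], "fingers": 0.2},
    {"offset": [0.905, 0.255, 1], "twist": [0, 0, 0], "fingers": 0.2},
    {"offset": [0.905, 0.255, 1], "twist": [0, 0, 0], "fingers": 0.2}
  ]
}}

```text
clock: 4.78
position: [0.5333, 0.2394, 0.1906]
ee_rot: [-1.918, -2.487, 0.003]
force: [0.6, 0.3, 0.7]
width: 0.598
gripper_force: 0.0
```

Run:
```python
from h import *
go([.5333,.2384,.09],Rt(105))
im=get_image("wrist");c=calibration("wrist");cv2.imwrite("pics/w4.png",cv2.resize(im[:,:,::-1],(768,576)))
for t in ["jaw_post"]:
    for cf,a in lm(t,"wrist"): print(t,cf,a,atz(ray("wrist",a,c),.105))
for cf,a in lm(t,"side"): pass
get_image("side"); print("side",lm("jaw_post","side"),proj("side",[.5333,.2384,.105]))
```

```text
t 4.78 pos [0.5333 0.2394 0.1906] j [-0.0732  0.4999 -0.6309  1.7008  0.3315  1.052  -0.5559] 
 offset [-0.0059 -0.0005  0.6705] twist [-0.0003  0.0001 -0.0007] rows 1.6092379206119332 0.027447722256909283
jaw_post 0.76 [196.4928 246.784 ] [0.5326 0.239  0.105 ]
side [(0.72, array([234.816 , 236.3904])), (0.45, array([146.4192, 264.3968]))] [233.7986 234.0524]
```

View pics/w4.png

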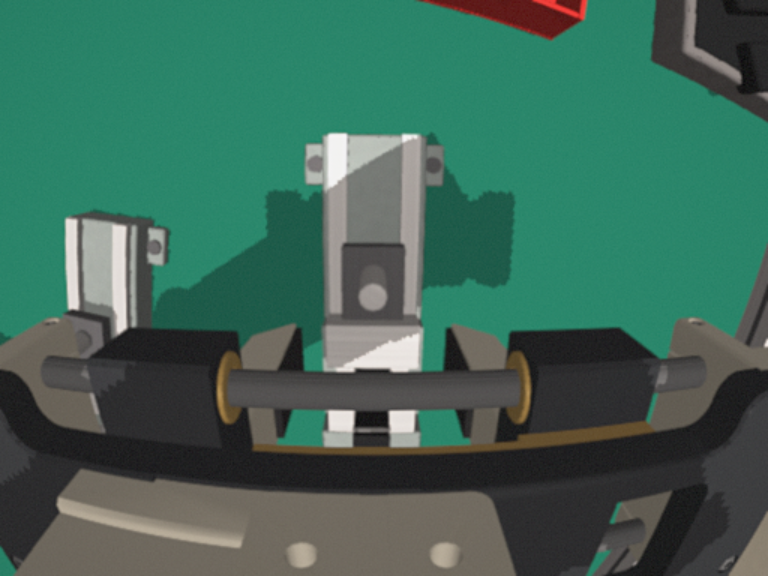

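The post is at (373,296), centred between the fingers, and the vise is aligned with the tool. I descend, grip and pull.

Emit:
{"fn": "jog_arm", "kwargs": {
  "plan": [
    {"offset": [0, 0, 0.4], "twist": [0, 0, 0], "fingers": 0.2},
    {"offset": [0, 0, 0.66], "twist": [0, 0, 0], "fingers": 0.2},
    {"offset": [0, 0, 0.66], "twist": [0, 0, 0], "fingers": 0.2},
    {"offset": [0, 0, 0.66], "twist": [0, 0, 0], "fingers": -1},
    {"offset": [0, 0, 0.66], "twist": [0, 0, 0], "fingers": -1},
    {"offset": [0, 0, 0.66], "twist": [0, 0, 0], "fingers": -1},
    {"offset": [0, 0, 0.66], "twist": [0, 0, 0], "fingers": -1},
    {"offset": [0.08, 0, 0.66], "twist": [0, 0, 0], "fingers": -1},
    {"offset": [0.16, 0, 0.66], "twist": [0, 0, 0], "fingers": -1},
    {"offset": [0.245, 0, 0.66], "twist": [0, 0, 0], "fingers": -1},
    {"offset": [0.245, 0, 0.66], "twist": [0, 0, 0], "fingers": -1},
    {"offset": [0.245, 0, 0.66], "twist": [0, 0, 0], "fingers": -1}
  ],
  "newtons": 25
}}

```text
clock: 6.52
position: [0.5235, 0.2766, 0.0924]
ee_rot: [-1.916, -2.488, -0.001]
force: [-3.7, 1.9, 5.4]
width: 0.171
gripper_force: 25.0
```

Emit:
{"fn": "jog_arm", "kwargs": {
  "plan": [
    {"offset": [0, 0, 0], "twist": [0, 0, 0], "fingers": 0.2},
    {"offset": [0, 0, 0], "twist": [0, 0, 0], "fingers": 0.2},
    {"offset": [0, 0, -0.4], "twist": [0, 0, 0], "fingers": 0.2},
    {"offset": [0, 0, -0.8], "twist": [0, 0, 0], "fingers": 0.2},
    {"offset": [-0.5, 0, -1], "twist": [0, 0, 0], "fingers": 0.2},
    {"offset": [-0.95, 0, -1], "twist": [0, 0, 0], "fingers": 0.2},
    {"offset": [-0.95, 0, -1], "twist": [0, 0, 0], "fingers": 0.2},
    {"offset": [-0.95, 0, -1], "twist": [0, 0, 0], "fingers": 0.2}
  ]
}}

```text
clock: 7.52
position: [0.5614, 0.1349, 0.2421]
ee_rot: [1.924, 2.482, -0.001]
force: [-0.7, 0.1, 0.5]
width: 0.597
gripper_force: 0.0
```

Run:
```python
from h import *
c=calibration("wrist");im=get_image("wrist");cv2.imwrite("pics/w5.png",cv2.resize(im[:,:,::-1],(768,576)))
np.save("c5.npy",c,allow_pickle=True)
for t,z in [("jaw_post",.105),("probe",.01)]:
    for cf,a in lm(t,"wrist"): print(t,cf,a,atz(ray("wrist",a,c),z))
rg=[d for d in regions_of("probe","wrist")][:2]
for d in rg: print(d["conf"],np.array(d["box"])*[512,384,512,384])
go([.5515,.165,.2],Rt(105))
```

```text
jaw_post 0.83 [132.096   44.4928] [0.3276 0.1343 0.105 ]
jaw_post 0.65 [ 28.4928 240.896 ] [0.5178 0.2751 0.105 ]
probe 0.83 [139.3152 247.9104] [0.5527 0.1642 0.01  ]
0.91 [233.1136 129.1008  24.576   34.2912]
t 7.72 pos [0.5598 0.1396 0.2422] j [ 0.1159  0.4362 -0.6362  1.6559  0.2788  1.142  -0.333 ] 
 offset [ 0.1775 -0.0102  0.2812] twist [-0.     -0.0001 -0.0004] rows 0.7985234838876657 0.012776344048116712
```

View pics/w5.png

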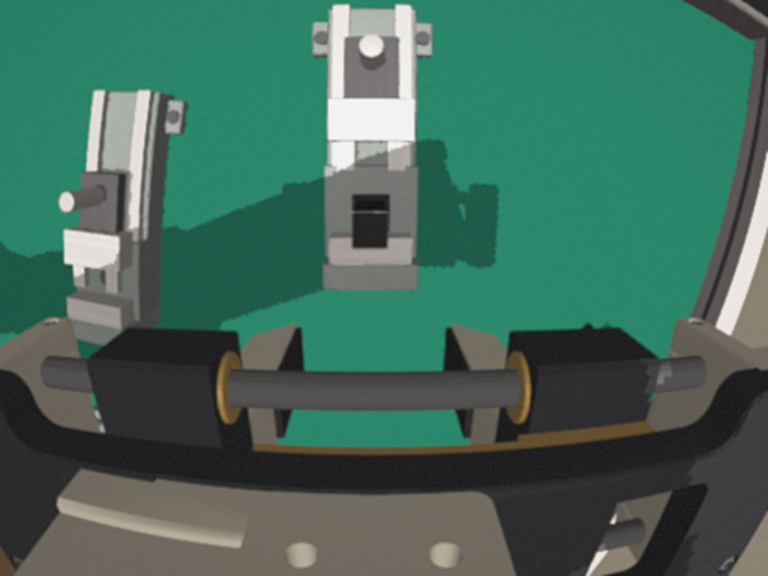

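The jaw is well open and the probe is free. The handle top spans (352–389, 212–248).

Run:
```python
from h import *
c=np.load("c5.npy",allow_pickle=True).item()
w=lambda x,y,z:atz(ray("wrist",(y/1.5,x/1.5),c),z)
q=w(370.5,230,.138); p=w(371,46,.105)
print(q,p,np.linalg.norm((p-q)[:2]),np.linalg.norm(w(352,230,.138)-w(389,230,.138)))
go([q[0],q[1],.112],Rt(105))
```

```text
[0.5518 0.1662 0.138 ] [0.5241 0.2744 0.105 ] 0.111728157915508 0.02059099141877664
t 7.72 pos [0.5598 0.1396 0.2422] j [ 0.1159  0.4362 -0.6362  1.6559  0.2788  1.142  -0.333 ] 
 offset [ 0.1842 -0.0066  0.8679] twist [-0.     -0.0001 -0.0004] rows 2.1293624311914536 0.012776344048116712
```

Emit:
{"fn": "jog_arm", "kwargs": {
  "plan": [
    {"offset": [0.184, -0.007, 0], "twist": [0, 0, 0], "fingers": 0.2},
    {"offset": [0.184, -0.007, 0.2], "twist": [0, 0, 0], "fingers": 0.2},
    {"offset": [0.184, -0.007, 0.6], "twist": [0, 0, 0], "fingers": 0.2},
    {"offset": [0.184, -0.007, 0.925], "twist": [0, 0, 0], "fingers": 0.2},
    {"offset": [0.184, -0.007, 0.925], "twist": [0, 0, 0], "fingers": 0.2},
    {"offset": [0.184, -0.007, 0.925], "twist": [0, 0, 0], "fingers": -1},
    {"offset": [0.184, -0.007, 0.925], "twist": [0, 0, 0], "fingers": -1},
    {"offset": [0.184, -0.007, 0.925], "twist": [0, 0, 0], "fingers": -1},
    {"offset": [0.184, -0.007, 0.925], "twist": [0, 0, 0], "fingers": -1},
    {"offset": [0.184, -0.007, 0.925], "twist": [0, 0, 0], "fingers": -1}
  ],
  "newtons": 40
}}

```text
clock: 8.98
position: [0.5527, 0.1644, 0.1043]
ee_rot: [1.918, 2.487, 0.001]
force: [-0.3, 0.1, 5.8]
width: 0.218
gripper_force: 40.0
```

Emit:
{"fn": "jog_arm", "kwargs": {
  "plan": [
    {"offset": [0, 0, -0.25], "twist": [0, 0, 0], "fingers": -1},
    {"offset": [0, 0, -0.55], "twist": [0, 0, 0], "fingers": -1},
    {"offset": [0, 0, -0.85], "twist": [0, 0, 0], "fingers": -1},
    {"offset": [0, 0, -1], "twist": [0, 0, 0], "fingers": -1},
    {"offset": [0, 0, -1], "twist": [0, 0, 0], "fingers": -1},
    {"offset": [0, 0, -1], "twist": [0, 0, 0], "fingers": -1}
  ]
}}

```text
clock: 9.72
position: [0.5518, 0.1639, 0.2522]
ee_rot: [-1.918, -2.487, 0.003]
force: [0.8, 0.5, -1.7]
width: 0.215
gripper_force: 40.0
```

Run:
```python
from h import *
s=observe();print(s["force"],s["width"])
c=calibration("wrist")
for cam in ["side","scene"]:
    im=get_image(cam);
    pr=lm("probe",cam); print(cam,pr)
    pt=s["position"]-[0,0,.093]; print("expected tip",pt,proj(cam,pt))
    r,cc=proj(cam,s["position"]-[0,0,.05]).astype(int)
    cv2.imwrite(f"pics/k_{cam}.png",cv2.resize(im[max(r-70,0):r+70,max(cc-90,0):cc+90,::-1],None,fx=2.2,fy=2.2))
a=cv2.imread("pics/k_side.png");b=cv2.imread("pics/k_scene.png");h=min(a.shape[0],b.shape[0])
cv2.imwrite("pics/k.png",np.hstack([a[:h],b[:h]]))
n=np.array([-.4056,.1186,.9063]); 
go([.4,.0,.3],Rt(74))
```

```text
[ 0.7506  0.4866 -1.7059] 0.21481020003628667
side [(0.73, array([203.712 , 237.4144]))]
expected tip [0.5518 0.1639 0.1592] [205.3098 235.352 ]
scene [(0.51, array([156.4032, 289.5872]))]
expected tip [0.5518 0.1639 0.1592] [156.7976 289.1829]
t 9.93 pos [0.5518 0.1641 0.2523] j [ 0.0779  0.4284 -0.6458  1.6428  0.275   1.1652 -0.3771] 
 offset [-0.8003 -1.2579 -0.3157] twist [-0.0003  0.0001  0.0854] rows 3.657544787906877 2.873124879830437
```

View pics/k.png

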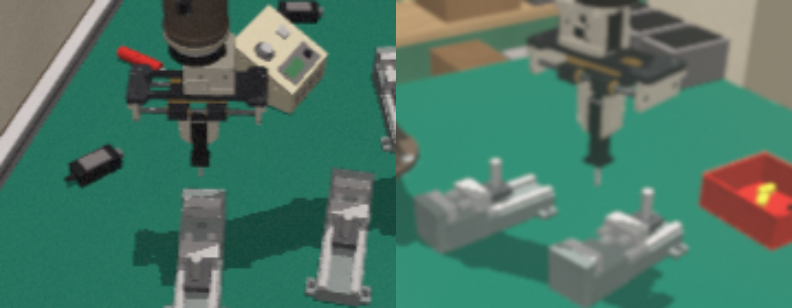

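The probe is held straight and lifted clear. The tip pixels match the expected position. Now toward the tester.

Emit:
{"fn": "jog_arm", "kwargs": {
  "plan": [
    {"offset": [-0.4, -0.1, -0.2], "twist": [0, 0, 0.03], "fingers": -1},
    {"offset": [-0.8, -0.3, -0.2], "twist": [0, 0, 0.06], "fingers": -1},
    {"offset": [-1, -0.4, -0.2], "twist": [0, 0, 0.0854], "fingers": -1},
    {"offset": [-1, -0.4, -0.2], "twist": [0, 0, 0.0854], "fingers": -1}
  ]
}}

```text
clock: 10.42
position: [0.5318, -0.0005, 0.2829]
ee_rot: [2.516, 1.88, -0.004]
force: [0.1, 0.2, -1.3]
width: 0.215
gripper_force: 40.0
```

```bash
python3 -c "
from h import *
go([.4961,-.2153,.2197],Rt(73.7,25,-16.3)); go([.51,-.13,.28],Rt(73.7,25,-16.3));print(-Rt(73.7,25,-16.3).as_matrix()[:,2])"
```

```text
t 10.43 pos [ 0.5318 -0.0005  0.2829] j [ 0.2959  0.3013 -0.5098  1.7088  0.1598  1.1742 -0.5445] 
 offset [-1.4399  0.178   0.4248] twist [-0.0695  0.0005 -0.0004] rows 3.6283547858115908 2.3391891276778063
t 10.43 pos [ 0.5318 -0.0005  0.2829] j [ 0.2959  0.3013 -0.5098  1.7088  0.1598  1.1742 -0.5445] 
 offset [-0.8693  0.1055  0.0214] twist [-0.0695  0.0005 -0.0004] rows 2.102363053005563 2.3391891276778063
[-0.4056  0.1186  0.9063]
```

Emit:
{"fn": "jog_arm", "kwargs": {
  "plan": [
    {"offset": [-0.4, 0.05, 0], "twist": [-0.025, 0, 0], "fingers": -1},
    {"offset": [-0.8, 0.1, 0], "twist": [-0.05, 0, 0], "fingers": -1},
    {"offset": [-0.95, 0.1, 0], "twist": [-0.0695, 0, 0], "fingers": -1},
    {"offset": [-0.95, 0.1, 0], "twist": [-0.0695, 0, 0], "fingers": -1},
    {"offset": [-0.95, 0.1, 0], "twist": [-0.0695, 0, 0], "fingers": -1}
  ]
}}

```text
clock: 11.05
position: [0.5084, -0.1357, 0.2837]
ee_rot: [2.211, 1.67, 0.37]
force: [2.0, 0.4, -1.3]
width: 0.213
gripper_force: 40.0
```

```bash
python3 -c "
from h import *
go([.4961,-.2153,.2197],Rt(73.7,25,-16.3))
c=calibration('wrist');get_image('wrist');print(lm('round_contact','wrist'),proj('wrist',[.5465,-.230,.107],c))
"
```

```text
t 11.05 pos [ 0.5084 -0.1357  0.2837] j [ 0.5575  0.0493 -0.4546  2.0796  0.1656  0.5931 -0.2865] 
 offset [-0.5333 -0.1201  0.4148] twist [-0.0001 -0.0006  0.0011] rows 1.6469490271826006 0.040296704067008395
[] [235.8721 233.826 ]
```

Emit:
{"fn": "jog_arm", "kwargs": {
  "plan": [
    {"offset": [-0.3, -0.07, 0.2], "twist": [0, 0, 0], "fingers": -1},
    {"offset": [-0.533, -0.12, 0.4], "twist": [0, 0, 0], "fingers": -1},
    {"offset": [-0.533, -0.12, 0.415], "twist": [0, 0, 0], "fingers": -1},
    {"offset": [-0.533, -0.12, 0.415], "twist": [0, 0, 0], "fingers": -1},
    {"offset": [-0.533, -0.12, 0.415], "twist": [0, 0, 0], "fingers": -1}
  ]
}}

```text
clock: 11.78
position: [0.4965, -0.2153, 0.2204]
ee_rot: [2.209, 1.669, 0.372]
force: [0.2, 0.5, -1.3]
width: 0.214
gripper_force: 40.0
```

Run:
```python
from h import *
s=observe();Rc=R.from_rotvec(s["ee_rot"]);tip=s["position"]+Rc.apply([0,0,.0943]);print("pos",s["position"],"tip",tip,"F",s["force"])
C=np.array([.5465,-.23,.107]); out=[]
for cam in ["side","scene","wrist"]:
    im=get_image(cam)
    print(cam,"probe",lm("probe",cam),proj(cam,tip),"round",lm("round_contact",cam),proj(cam,C))
    if cam!="wrist":
        r,cc=proj(cam,C).astype(int); r=max(r,45); out.append(cv2.resize(im[r-45:r+45,cc-50:cc+50,::-1],(400,360),interpolation=cv2.INTER_CUBIC))
cv2.imwrite("pics/t1.png",np.hstack(out))
```

```text
pos [ 0.4965 -0.2153  0.2204] tip [ 0.535  -0.2263  0.135 ] F [ 0.1919  0.5362 -1.2508]
side probe [(0.68, array([139.6992, 270.08  ]))] [142.0825 269.3396] round [(0.52, array([146.112, 266.496]))] [146.4726 266.5677]
scene probe [] [201.182  157.5968] round [(0.46, array([215.1936, 159.1808]))] [212.7071 159.3725]
wrist probe [(0.69, array([190.8096, 247.808 ]))] [192.5023 249.9952] round [(0.71, array([180.5184, 249.9072]))] [183.5579 248.9905]
```

View pics/t1.png

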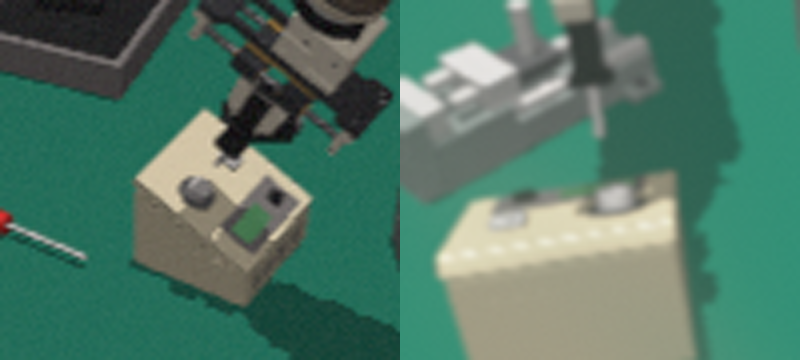

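The left (side) crop shows the round contact at (198,190) with the probe arriving above right. The right (scene) crop shows the tip at (200,133) and the contact at about (214,195), so the tip is about 2–3 px left of the contact axis. A wrist crop will settle it.

Run:
```python
from h import *
s=observe();Rc=R.from_rotvec(s["ee_rot"]);tip=s["position"]+Rc.apply([0,0,.0943])
C=np.array([.5465,-.23,.107]); n=np.array([-.4056,.1186,.9063]);out=[]
xh=np.array([np.cos(np.radians(-16.3)),np.sin(np.radians(-16.3)),0]);yh=np.array([-xh[1],xh[0],0]);u=np.cross(yh,n)
th=np.linspace(0,2*np.pi,30)[:,None]
ring=C+.012*(np.cos(th)*u+np.sin(th)*yh)
for cam in ["wrist","side","scene"]:
    cal=calibration(cam);im=get_image(cam)[:,:,::-1].copy()
    r,cc=proj(cam,C,cal).astype(int);h=46;w=33 if cam!="wrist" else 46
    k=6 if cam!="wrist" else 6
    S=lambda p:np.round((proj(cam,p,cal)-[r-h,cc-w]+.5)*k)[...,::-1].astype(np.int32)
    if cam=="wrist": print(cam,r,cc)
    crop=cv2.resize(im[r-h:r+h,cc-w:cc+w],None,fx=k,fy=k,interpolation=cv2.INTER_CUBIC)
    cv2.polylines(crop,[S(ring)],True,(0,0,255),1); cv2.circle(crop,S(tip).tolist(),2,(255,0,0),-1)
    out.append(crop)
f=np.hstack(out);print(f.shape,[o.shape for o in out]);cv2.imwrite("pics/t2.png",cv2.resize(f,(800,int(f.shape[0]*800/f.shape[1])),interpolation=cv2.INTER_AREA))
```

```text
wrist 183 248
(552, 1344, 3) [(552, 552, 3), (552, 396, 3), (552, 396, 3)]
```

View pics/t2.png

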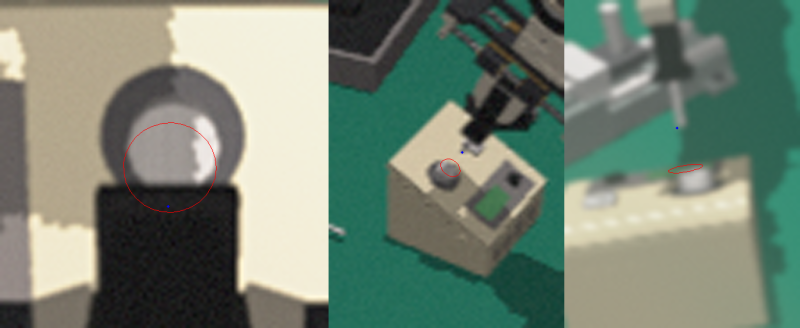

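The wrist crop shows the contact's face centred at (175,148), against my ring at (170,168). The contact is about 5 mm further along the tester's +y, and the other two views agree in sign. I'll triangulate again with these pixels.

Run:
```python
from h import *
cs=[ray("wrist",(178,250.4)),ray("side",(146.8,264.6)),ray("scene",(214.5,162.2))]
print(tri(cs),tri(cs[:2]),tri(cs[::2]))
for z in (.103,.105,.107): print(atz(cs[0],z))
s=observe();Rc=R.from_rotvec(s["ee_rot"]);n=-Rc.as_matrix()[:,2]
for C in (tri(cs)[0],atz(cs[0],.105)):
    go(C+n*.1143,Rt(73.7,25,-16.3))
```

```text
(array([ 0.5525, -0.2263,  0.1045]), [0.0023, 0.0021, 0.0015]) (array([ 0.5521, -0.2267,  0.1052]), [0.0021, 0.0021]) (array([ 0.5511, -0.2259,  0.1028]), [0.0012, 0.0012])
[ 0.5507 -0.227   0.103 ]
[ 0.5499 -0.2262  0.105 ]
[ 0.5492 -0.2255  0.107 ]
t 12.38 pos [ 0.4952 -0.2167  0.2195] j [ 0.6746  0.155  -0.3853  2.1495  0.1164  0.4136 -0.0694] 
 offset [0.044  0.025  0.0956] twist [ 0.0001 -0.0003  0.0007] rows 0.25961148024402125 0.027492594883172548
t 12.38 pos [ 0.4952 -0.2167  0.2195] j [ 0.6746  0.155  -0.3853  2.1495  0.1164  0.4136 -0.0694] 
 offset [0.0397 0.0112 0.0854] twist [ 0.0001 -0.0003  0.0007] rows 0.22762374934348978 0.027492594883172548
```

Emit:
{"fn": "jog_arm", "kwargs": {
  "plan": [
    {"offset": [0.042, 0.016, 0.05], "twist": [0, 0, 0], "fingers": -1},
    {"offset": [0.042, 0.016, 0.12], "twist": [0, 0, 0], "fingers": -1},
    {"offset": [0.042, 0.016, 0.16], "twist": [0, 0, 0], "fingers": -1},
    {"offset": [0.042, 0.016, 0.16], "twist": [0, 0, 0], "fingers": -1},
    {"offset": [0.042, 0.016, 0.16], "twist": [0, 0, 0], "fingers": -1},
    {"offset": [0.042, 0.016, 0.16], "twist": [0, 0, 0], "fingers": -1}
  ]
}}

```text
clock: 13.12
position: [0.5088, -0.2142, 0.199]
ee_rot: [2.211, 1.666, 0.37]
force: [-0.0, -0.5, -1.1]
width: 0.213
gripper_force: 40.0
```

```bash
cat > f.py <<'E'
from h import *
n=np.array([-.4056,.1186,.9063]);C=np.array([.5503,-.2262,.105])
F=[]
for i in range(5):
    get_image("wrist"); s=observe(); F.append(s["force"])
cal=calibration("wrist");print("wrist probe",lm("probe","wrist",1),"round",lm("round_contact","wrist",1),"C",proj("wrist",C,cal))
F=np.array(F);Rc=R.from_rotvec(s["ee_rot"]);tip=s["position"]+Rc.apply([0,0,.0943]);d=tip-C
print("t",s["clock"],"F",F.mean(0),"Fn",F@n,"gap",d@n,"lat",d-(d@n)*n,"pos",s["position"],"ax",np.degrees(np.arccos(-Rc.as_matrix()[:,2]@n)),"M",s["ft_torque"])
E
python3 f.py
```

```text
wrist probe [(0.7, array([190.5024, 247.1936]))] round [(0.55, array([190.6176, 249.1904]))] C [191.4943 247.9476]
t 13.375 F [ 0.3987  0.3419 -1.3928] Fn [-2.5275 -1.1666 -0.7267 -1.3893 -1.1072] gap 0.009060897819303576 lat [0.0005 0.     0.0002] pos [ 0.5088 -0.2141  0.1989] ax 0.39521033017332446 M [0.1868 0.5003 0.0089]
```

Emit:
{"fn": "jog_arm", "kwargs": {
  "plan": [
    {"offset": [0, 0, 0.02], "twist": [0, 0, 0], "fingers": -1},
    {"offset": [0, 0, 0.04], "twist": [0, 0, 0], "fingers": -1},
    {"offset": [0, 0, 0.04], "twist": [0, 0, 0], "fingers": -1},
    {"offset": [0, 0, 0.04], "twist": [0, 0, 0], "fingers": -1}
  ]
}}

```text
clock: 13.98
position: [0.5112, -0.2147, 0.1932]
ee_rot: [2.212, 1.667, 0.37]
force: [0.6, -0.6, -2.1]
width: 0.217
gripper_force: 40.0
```

```bash
python3 f.py
```

```text
wrist probe [(0.9, array([190.3872, 244.48  ]))] round [(0.65, array([196.6848, 248.6784]))] C [193.5745 247.9741]
t 14.225 F [-0.0624 -0.3512 -1.4817] Fn [-0.4529 -1.322  -2.4963 -1.4101 -1.1147] gap 0.0030078156427808455 lat [0.0005 0.0001 0.0002] pos [ 0.5112 -0.2148  0.1934] ax 0.39600578474762343 M [0.1462 0.4945 0.0251]
```

Emit:
{"fn": "jog_arm", "kwargs": {
  "plan": [
    {"offset": [0, 0, 0.01], "twist": [0, 0, 0], "fingers": -1},
    {"offset": [0, 0, 0.02], "twist": [0, 0, 0], "fingers": -1},
    {"offset": [0, 0, 0.02], "twist": [0, 0, 0], "fingers": -1},
    {"offset": [0, 0, 0.02], "twist": [0, 0, 0], "fingers": -1}
  ]
}}

```text
clock: 14.82
position: [0.5125, -0.2151, 0.1906]
ee_rot: [2.212, 1.666, 0.37]
force: [-0.3, -0.1, 0.5]
width: 0.213
gripper_force: 40.0
```

```bash
python3 f.py
```

```text
wrist probe [(0.58, array([194.3808, 246.6816]))] round [(0.66, array([194.6112, 246.1184]))] C [194.6247 247.9935]
t 15.075 F [-0.4079  0.2789 -0.2807] Fn [-0.0387 -0.2396 -0.6827 -0.2905  0.9722] gap -2.913956182806878e-05 lat [0.0005 0.0001 0.0002] pos [ 0.5124 -0.2151  0.1906] ax 0.39577502902972284 M [ 0.0754  0.5137 -0.022 ]
```

Contact made at about 1.3 N. Now about 4 mm further.

Emit:
{"fn": "jog_arm", "kwargs": {
  "plan": [
    {"offset": [0, 0, 0.009], "twist": [0, 0, 0], "fingers": -1},
    {"offset": [0, 0, 0.018], "twist": [0, 0, 0], "fingers": -1},
    {"offset": [0, 0, 0.027], "twist": [0, 0, 0], "fingers": -1},
    {"offset": [0, 0, 0.027], "twist": [0, 0, 0], "fingers": -1},
    {"offset": [0, 0, 0.027], "twist": [0, 0, 0], "fingers": -1},
    {"offset": [0, 0, 0.027], "twist": [0, 0, 0], "fingers": -1}
  ]
}}

```text
clock: 15.92
position: [0.5141, -0.2156, 0.1869]
ee_rot: [2.212, 1.666, 0.37]
force: [-1.0, 1.6, 0.8]
width: 0.212
gripper_force: 40.0
```

```bash
sed -i 's/range(5)/range(12)/' f.py; python3 f.py; python3 -c "
from h import *
s=observe();tip=s['position']+R.from_rotvec(s['ee_rot']).apply([0,0,.0943])
for c in ['side','scene']:
    get_image(c);print(c,lm('probe',c,2),lm('round_contact',c,2),proj(c,tip),'post',lm('jaw_post',c),proj(c,[.5241,.2744,.105]))
print(s['width'],s['gripper_force'])"
```

```text
wrist probe [(0.59, array([192.    , 249.8048]))] round [(0.63, array([194.8032, 247.9104]))] C [196.0849 247.9858]
t 16.525 F [-0.9992  0.0551  0.9348] Fn [0.9612 0.8789 1.2045 1.5264 1.2003 1.0672 0.456  0.9439 1.6113 1.5196
 1.6775 2.0612] gap -0.004090358478736299 lat [0.0005 0.0001 0.0002] pos [ 0.5141 -0.2156  0.187 ] ax 0.39648652597665035 M [ 0.0808  0.4822 -0.0237]
side [(0.59, array([148.416, 266.496]))] [(0.48, array([148.1088, 264.2944]))] [147.776  264.9044] post [(0.83, array([222.7968, 303.9232])), (0.76, array([159.0912, 327.68  ])), (0.73, array([244.416 , 234.2912])), (0.34, array([206.016 , 184.4224]))] [242.8904 233.2991]
scene [(0.5, array([214.1184, 165.5808]))] [(0.58, array([211.5072, 160.1024]))] [215.2205 161.7299] post [(0.78, array([166.5024, 141.9776])), (0.56, array([157.2864, 310.8864]))] [159.3141 312.526 ]
0.2149045163115974 39.999244809150696
```

```bash
python3 -c "
from cell import *
print(sign_off())"
```

```text
the job is handed in; nothing more can be done
None
```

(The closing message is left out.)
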